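# Shut the tester's battery door and drive its captive screw home

## Robot

A 7-joint arm with a two-finger parallel gripper is mounted at the origin on a cart in front of the work surface, level with it; the furniture and walls round the work are solid. World frame = base frame: x ahead of the robot, y to its left, z up, the work surface at z = 0. Lengths are in m, angles in rad, forces in N, time in s.
With the tool pointing down it reaches from about 0.35 to 0.9 m from the base axis. Payload 8.1 kg.
Tool frame: the origin (TCP) lies at the very end of the fingers, on their centre line; the grasp point (between the pads) lies 19 mm behind it (grasp_offset is the distance from the TCP to the grasp point, in m); z points along the fingers, y is the line along which they close (so a half turn about z gives the same grasp; the last joint's range is limited). The gripper opens to 92 mm and grips with 3 to 60 N. Pads are 19 mm wide; open, the fingers measure 130 mm over their backs; the gripper's body (75 mm by 190 mm) begins 47 mm behind the grasp point.
Start: joints at [1.094, 0.434, 0.025, 1.573, -0.012, 1.134, -0.075], TCP at [0.228, -0.582, 0.227] pointing down, gripper open.
Joint ranges: [-2.62, 2.62], [-0.44, 2.09], [-1.27, 1.32], [0.08, 2.57], [-1.32, 4.46], [0.12, 2], [-2.74, 2.74]. Speed limits (rad/s): [2.22, 2.22, 3.01, 3.01, 3.14, 3.14, 3.14].

## Interface

Orientations are given as a rotation vector (axis times angle).
In Python, from cell import observe, get_image, camera_params, sign_off, silhouettes, grasp_offset gives the robot as it stands. The module is installed in compiled form; this text tells all that it offers.
- The arm moves only by the tool jog_arm, never from a script. Its argument "motion" is a list that holds one entry, the list of rows, each a list of 7 numbers: the shift along the tool's x, y, z in m, then the turn, a rotation vector about the tool's x, y, z in rad, then the closure, from -1 (fully open) to 1 (shut), so that 0 is half open. In form: [[[dx, dy, dz, wx, wy, wz, hand], ...]]. A call has 1 to 10 rows; each row is the pose to reach, as a shift and turn from the pose commanded when the call began, along the tool's axes at that moment; what a row does not reach only later rows make up. A row lasts 1/12 s, in which the tool goes at most 41.7 mm and 7.16 degrees, less where a joint would pass 70% of its speed; a pose out of reach is approached as far as the arm can. A call with a gripper value outside its range is refused whole. The fingers move at their own pace and stop on an object; "force" is the grip in N (left out, the last holds). Time passes only in rows, so rows that repeat a pose let the fingers close. It gives the time, the measured TCP pose, the force, the opening and the grip force at its end, in the units of the state.
- observe(): the state, without advancing time (a new reading comes with each control period).
- get_image(name): name is "scene" or "top"; returns the picture (384x512x3 uint8, red, green, blue); there is no depth.
- camera_params(name): a dict with "vertical_fov" (degrees; the focal length in pixels is half the picture's height over the tangent of half this angle, whatever the lens; pixels are square), "cx", "cy" (the principal point, pixels), "T" (4x4, takes a point from camera to world coordinates). Camera axes: x right, y down, z forward; pixel columns grow to the right and rows downward; lengths in m; the calibration is good to about 2 mm. A picture is of the moment at which its call begins. camera_params takes no time and is no camera call.
- sign_off(): hands the job in; it is judged then, once.
Trained networks look in the newest picture that a camera, given by its name, has taken for a name from the list of things; names that differ only in an ending like _2 or _b are one class to them, and where a whole thing is asked for, a point or a joint stands for the part that bears it (a point fixed in the world has none). Each returns a list of dicts, best first, with "p" (0 to 1); they miss things now and then, are a little off and sometimes report something else, mostly with a low value. They report only what shows in the picture. A call takes as long as a camera call. They do not tell look-alikes from the thing itself.
- silhouettes(query, camera): "mask" (384x512 bool, what is visible of it) and "pixel" ([column, row] in pixels, amid what is visible of it).
The state is a dict: "clock": time; "joints": joint angles; "dq": joint speeds; "joint_efforts": joint torques, N m; "position": TCP position; "ee_rot": TCP orientation; "force": force on the tool from outside, world axes, zero at the start; "ft_torque": the same for the moment, N m; "width": opening from 0.0 (shut) to 1.0 (fully open); "gripper_force": force on a finger pad.
Only numpy, scipy, OpenCV 4.12 (cv2) and the standard library are available. Lean on these libraries where they do the work, as an engineer would, in place of code of your own. Each camera call takes 0.05 s, during which the arm holds its last target. There are 200 camera calls.

## Task

The tester has fresh cells: shut its battery door, then take the T-handle driver from the wooden block and screw the door's captive screw fully home. Set the driver's blade in the slot square to the sloping panel, in line with the screw, before the first turn and keep it in line while turning, so that the thread starts straight. Then stand the driver back in its hole, right down on its flange, and leave the other things on the bench where they are.

Things in the scene. Friction and masses are not known exactly. Their poses are not given: they have to be found in the camera images.
- tester: Grey sloping-front bench tester, 140 x 150 mm panel, fixed. Origin: middle of its footprint on the bench. Its x points from its low front edge to its high back, y to its left, z up. The panel rises 30 deg towards +x, so its outward normal is (-0.5, 0, 0.866) in this frame. Battery bay on the panel's right half (-y), panel there 30 to 100 mm above the bench.
- door (a joint): Battery door, plate 88 x 46 x 4 mm on the tester's panel, hinged at the bay's upper end about the tester's y. 0 rad = shut flush, grows as it opens (limit 2.2, about 2.1 = straight up). Friction (0.1 N m) holds it wherever it is left. The screw's head stands out of its outer face near the free edge.
- door_hinge (a point): Middle of the door's hinge line, level with the panel's face. Moves with the door: its -x points along the door to the free edge, z out of the door's outer face (the face seen when shut), y along the hinge.
- door_edge (a point): Middle of the door's free edge, on its outer face, 88 mm from the hinge line. Same axes as door_hinge.
- screw (a joint): Captive slotted screw in the door. Turns clockwise seen from outside (about its own -z); value grows as it tightens, 2.25 rad = hard stop, head home on the door. Starts 0 to 0.5, standing about 2 mm proud; goes in 6 mm a turn (about 1 mm per rad). Takes 0.05 N m to turn and does not run back. Once home it holds the door down.
- screw_slot (a point): Middle of the slot's floor, on the screw's axis, 76 mm from the hinge line, in the middle of the door's width. z = screw axis, pointing out; x = along the slot. Head 22 mm across, 10 mm tall, knurled; slot 16.5 mm long (closed at both ends), 4.6 mm wide, 5.5 mm deep from the head's top. Turns with the screw.
- driver: Loose T-handle driver, 84 mm tall, 140 g. Origin: middle of its blade's tip; z up the shank to the handle; x along the handle bar and along the blade's width. Handle: flat-sided bar 76 (x) x 16 (y) x 18 (z) mm, centre 75 mm above the tip. Flange 30 mm across, 46 to 50 mm above the tip. Shank 9 mm. Blade 14 x 2.8 mm, 12.5 x 2 mm at its tip.
- block_hole (a point): Centre of the mouth of the driver's hole in the fixed wooden tool block (60 x 110 x 52 mm, long along its y). z up. Hole 20 mm across, 48 mm deep. The driver stands in it with its flange flat on the block's top, so its tip is 46 mm below this point; any turn about the vertical will do. Keep the arm clear of the lamp head 0.54 m above the bench at x 0.52 to 0.72, y 0.14 to 0.34.
- tape_roll: Bystander: roll of tape lying flat, 62 x 62 x 18 mm, origin in the middle of its underside.
- fuse_box: Bystander: small carton, 30 x 52 x 22 mm, origin in the middle of its underside.
- marker: Bystander: marker pen lying at the back of the left bench, 11 x 140 x 13 mm, origin under its middle.
- screwdriver: Bystander: ordinary small screwdriver lying at the bench's front, 19 x 142 x 18 mm, origin under its middle. Its tip is too narrow for the slot; it is not wanted.
Not all that is in view belongs to the job. Of the things shaped like the driver, the black one is meant.

How it is judged:
By the outcome, as a careful person would: the job done as asked, in the order asked, and still so for the second after the job is handed in, with the robot touching nothing.
It also fails if it takes over 72 s, if anything falls off the work surface, if the arm or the gripper's body presses on something with over 40 N, if the wrist force passes 120 N, or if a joint passes its speed limit or range.

## Working session

There is one attempt and no reset: what is moved stays moved. The work goes in short steps, Python scripts to look and compute and a tool call to move; the robot and the scene stay as the last step left them, time stands still between calls to the robot, and variables do not carry over. Pictures are saved under pics/ and viewed, at most 10 in all, crops included, and the job is handed in when it is done.

Besides the shell and the picture viewer there is one more tool, called after ">>>" as name(argument=value, ...), one argument or row to a line, values as JSON. jog_arm: Moves the arm, as the interface text tells. Its arguments: {"type":"object","properties":{"motion":{"type":"array"},"force":{"type":"number"}},"required":["motion"]}

```bash
mkdir -p pics; cat > h.py <<'E'
import numpy as np, cv2
from scipy.spatial.transform import Rotation as R
from cell import *
def cam(n):
    p=camera_params(n); f=192/np.tan(np.radians(p["vertical_fov"])/2)
    return f,p["cx"],p["cy"],np.array(p["T"])
def ray(n,px):
    f,cx,cy,T=cam(n); d=T[:3,:3]@np.array([(px[0]-cx)/f,(px[1]-cy)/f,1]); return T[:3,3],d/np.linalg.norm(d)
def onz(n,px,z):
    o,d=ray(n,px); return o+d*(z-o[2])/d[2]
def proj(n,P):
    f,cx,cy,T=cam(n); q=(np.atleast_2d(P)-T[:3,3])@T[:3,:3]; return np.c_[q[:,0]/q[:,2]*f+cx,q[:,1]/q[:,2]*f+cy]
def tri(a,pa,b,pb):
    o1,d1=ray(a,pa);o2,d2=ray(b,pb)
    s=np.linalg.lstsq(np.c_[d1,-d2],o2-o1,rcond=None)[0]
    A=o1+d1*s[0];B=o2+d2*s[1]; return (A+B)/2,np.linalg.norm(A-B)
def save(n,im,box=None,k=1):
    if box: im=im[box[1]:box[3],box[0]:box[2]]
    cv2.imwrite("pics/"+n,cv2.resize(im[:,:,::-1],None,fx=k,fy=k,interpolation=cv2.INTER_CUBIC))
E
python3 - <<'E'
from h import *
np.set_printoptions(precision=4,suppress=True)
a=get_image("scene");b=get_image("top")
cv2.imwrite("pics/a.png",np.hstack([cv2.resize(x[:,:,::-1],(400,300)) for x in (a,b)])) 
save("s1.png",a,k=1.56);save("t1.png",b,k=1.56)
for n in("scene","top"):
    print(n,cam(n)[0],cam(n)[3])
    for q in("tester","door","screw","driver","block_hole","tape_roll","fuse_box","marker","screwdriver"):
        print(q,[(np.round(r["pixel"]),round(r["p"],2),int(r["mask"].sum())) for r in silhouettes(q,n)][:4])
s=observe();print(s["position"],s["ee_rot"],s["width"],grasp_offset,s["clock"])
E
```

```text
scene 352.805952373528 [[-0.5637 -0.5414  0.6238  0.0013]
 [-0.8259  0.3609 -0.4332  0.421 ]
 [ 0.0094 -0.7594 -0.6506  0.6563]
 [ 0.      0.      0.      1.    ]]
tester [(array([322., 170.]), 0.81, 2753)]
door [(array([333., 135.]), 0.71, 236)]
screw []
driver [(array([259., 199.]), 0.72, 211), (array([276., 229.]), 0.67, 320), (array([331., 137.]), 0.19, 195)]
block_hole [(array([282., 240.]), 0.69, 1332)]
tape_roll [(array([182., 301.]), 0.95, 674)]
fuse_box [(array([376., 206.]), 0.55, 269)]
marker [(array([223., 189.]), 0.43, 168)]
screwdriver [(array([250., 296.]), 0.92, 331)]
top 368.65711718982084 [[ 0.006  -0.9921  0.1255  0.422 ]
 [-0.9996 -0.0093 -0.0257  0.0671]
 [ 0.0266 -0.1253 -0.9918  0.9384]
 [ 0.      0.      0.      1.    ]]
tester [(array([347., 182.]), 0.78, 3743)]
door [(array([380., 164.]), 0.82, 298)]
screw [(array([382., 168.]), 0.58, 53)]
driver [(array([244., 231.]), 0.77, 257), (array([257., 186.]), 0.6, 348), (array([247., 128.]), 0.5, 215)]
block_hole [(array([254., 230.]), 0.77, 870), (array([375., 167.]), 0.66, 299)]
tape_roll [(array([136., 226.]), 0.58, 487)]
fuse_box [(array([368., 242.]), 0.58, 232)]
marker [(array([244., 128.]), 0.57, 183)]
screwdriver [(array([184., 264.]), 0.61, 188)]
[ 0.2282 -0.5819  0.2268] [ 3.0868  0.5836 -0.    ] 1.0007296609558205 0.0188 1.0
```

View pics/s1.png

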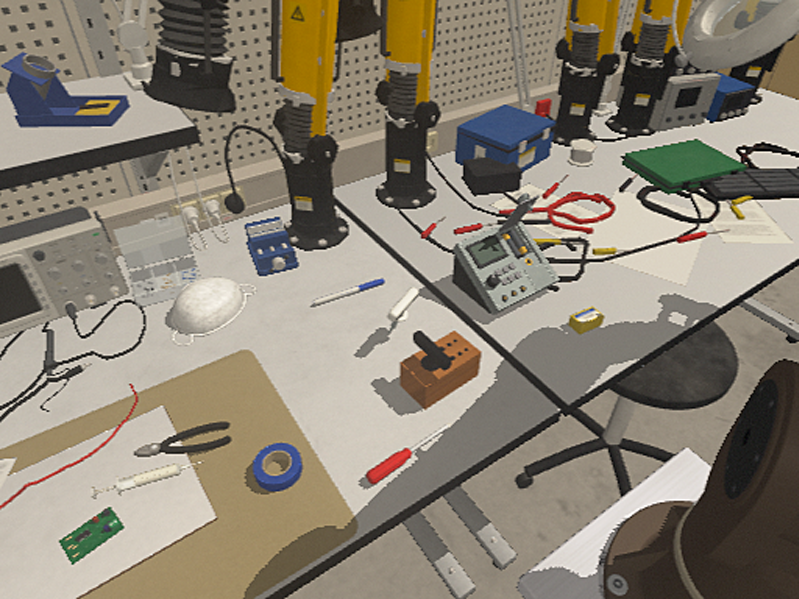

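View pics/t1.png

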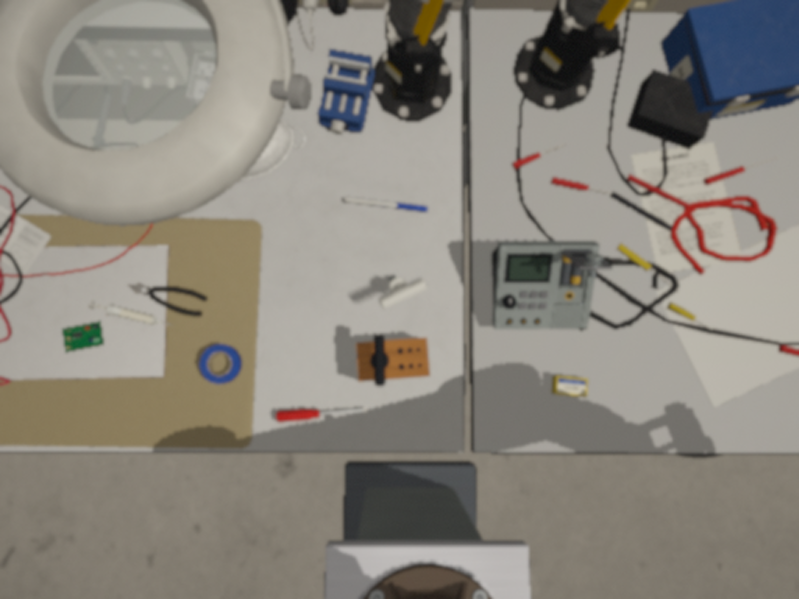

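The candidates for the driver are the black T-handle in the block (scene 276,229; top 244,231), the white one lying on the bench (scene 259,199; top 257,186), and the marker (top 247,128). I choose the black one and will check it in a close crop.

```bash
python3 - <<'E'
from h import *
a=get_image("scene");b=get_image("top")
def c(im,x,y,w,h,k): return cv2.resize(im[y:y+h,x:x+w,::-1],(w*k,h*k),interpolation=cv2.INTER_CUBIC)
# tiles 400x300
t=[c(a,282,118,80,60,5)*1,c(b,312,148,80,60,5),c(a,246,192,80,60,5),c(b,220,200,80,60,5)]
cv2.imwrite("pics/c1.png",np.vstack([np.hstack(t[:2]),np.hstack(t[2:])]))
E
```

```text
(no output)
```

View pics/c1.png

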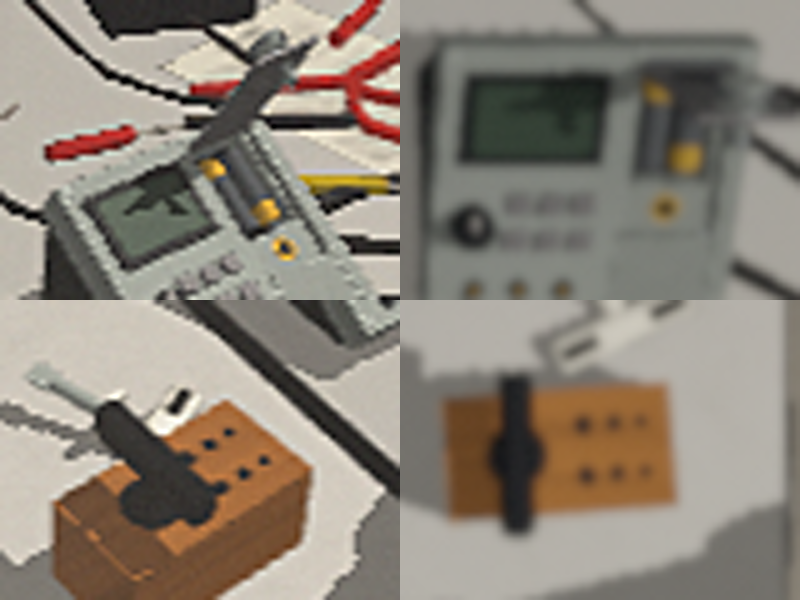

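The crops show the black T-handle driver standing in the block (scene about 278,228; top about 244,231) and the white one lying beyond it. The door is open near upright, with its brass threaded insert at scene (339,167) and top (365,190).

```bash
cat > fit.py <<'E'
from h import *
from scipy.optimize import minimize
from scipy.spatial import ConvexHull
np.set_printoptions(precision=4,suppress=True)
get_image("scene");get_image("top")
def hullmask(n,P,k=4):
    p=proj(n,P); h=cv2.convexHull(((p+.5)*k*16).astype(np.int32))
    m=np.zeros((384*k,512*k),np.uint8); cv2.fillConvexPoly(m,h,255,shift=4)
    return cv2.resize(m,(512,384),interpolation=cv2.INTER_AREA)/255.
def Rz(y): return R.from_rotvec([0,0,y]).as_matrix()
def mask(q,n,near):
    c=[r for r in silhouettes(q,n) if np.hypot(*(np.array(r["pixel"])-near))<25]
    return c[0]["mask"].astype(float) if c else None
def fit(M,model,x0,step):
    f=lambda x:sum(np.abs(M[n]-hullmask(n,model(x))).sum()/M[n].sum() for n in M if M[n] is not None)
    best=min((minimize(f,np.array(x0),method="Nelder-Mead",options=dict(initial_simplex=np.vstack([x0]+[np.array(x0)+s*np.eye(len(x0))[i]*step[i] for i in range(len(x0))]),maxiter=300)) for s in(1,-1)),key=lambda r:r.fun)
    return best.x,best.fun
prism=np.array([(x,y,z) for y in(-.075,.075) for x,z in((-.0606,0),(-.0606,.03),(.0606,.1),(.0606,0))])
box=np.array([(x,y,z) for x in(-.03,.03) for y in(-.055,.055) for z in(0,.052)])
def pl(x,P): return P@Rz(x[2]).T+[x[0],x[1],0]
E
python3 - <<'E'
from fit import *
for q,P,pa,pb,x0 in (("tester",prism,(322,170),(347,182),(.5,-.17,0)),("block_hole",box,(282,240),(254,230),(.4,.06,0))):
    M={"scene":mask(q,"scene",pa),"top":mask(q,"top",pb)}
    print(q,fit(M,lambda x:pl(x,P),x0,(.03,.03,.1)), [fit({n:M[n]},lambda x:pl(x,P),x0,(.03,.03,.1)) for n in M])
a=get_image("scene");b=get_image("top")
# brass insert
out=[]
for im,(u,v) in((a,(339,167)),(b,(365,190))):
    h=cv2.cvtColor(im,cv2.COLOR_RGB2HSV)[v-6:v+7,u-6:u+7].astype(int)
    m=(h[:,:,1]>110)&(h[:,:,0]<35); r,c=np.nonzero(m); out.append(((c.min()+c.max())/2+u-6,(r.min()+r.max())/2+v-6)); print(m.sum(),out[-1])
print("insert",tri("scene",out[0],"top",out[1]))
for n,pt in(("scene",(276,229)),("top",(244,231))):
    m=mask("driver",n,pt); r,c=np.nonzero(m); print(n,np.c_[c,r].mean(0))
# black handle in top/scene
im=b[205:260,230:260].max(2); r,c=np.nonzero(im<60); P=np.c_[c+230,r+205]; print("top black",P.mean(0),np.linalg.svd(P-P.mean(0),full_matrices=False)[2][0],P.min(0),P.max(0)); 
print("z .083",onz("top",P.mean(0),.083),onz("top",(P[:,0].mean(),P[:,1].min()),.083),onz("top",(P[:,0].mean(),P[:,1].max()),.083))
m=silhouettes("driver","scene"); 
E
```

```text
tester (array([ 0.5552, -0.1808,  0.0128]), np.float64(0.20337110710795503)) [(array([ 0.5596, -0.1836,  0.0354]), np.float64(0.13304215419137683)), (array([ 0.5549, -0.1803,  0.0081]), np.float64(0.0590871994475485))]
block_hole (array([0.4384, 0.0566, 0.0855]), np.float64(0.4814076974195149)) [(array([0.4379, 0.056 , 0.0721]), np.float64(0.19080003309340612)), (array([0.4386, 0.0572, 0.0841]), np.float64(0.28175416403120385))]
19 (np.float64(336.5), np.float64(165.0))
11 (np.float64(364.5), np.float64(189.5))
insert (array([ 0.5377, -0.2121,  0.0641]), np.float64(0.005206864496776053))
scene [276.5177 226.0804]
top [243.1136 230.0985]
top black [242.538  230.8587] [0.0169 0.9999] [238 216] [247 245]
z .083 [0.4347 0.0783 0.083 ] [0.4689 0.0787 0.083 ] [0.4024 0.078  0.083 ]
```

```bash
python3 - <<'E'
from fit import *
print("insert",tri("scene",(338.6,167.0),"top",(364.6,189.3)))
T=(.5552,-.1808,.0128)
p0=onz("top",(364.6,189.3),.06)
for z in(.06,.0623,.065):
    p=onz("top",(364.6,189.3),z); l=Rz(T[2]).T@(p-[T[0],T[1],0]); print(z,p,l,"panel z",.065+l[0]*np.tan(np.pi/6))
# panel frame -> door model
e=np.array([np.cos(np.pi/6),0,.5]);N=np.array([-.5,0,np.cos(np.pi/6)])
def door(x):  # s along slope of hinge, y, angle
    s,y,a=x; o=np.array([0,y,.065])+e*s
    d=-e*np.cos(a)+N*np.sin(a); n=N*np.cos(a)+e*np.sin(a)
    P=np.array([o+d*u+n*w+np.array([0,v,0]) for u in(0,.088) for v in(-.023,.023) for w in(0,-.004)])
    c=o+d*.076
    H=[c+n*w+.011*(d*np.cos(t)+np.array([0,1,0])*np.sin(t)) for w in(0.,.012) for t in np.linspace(0,6.28,13)[:-1]]
    return P,np.array(H)
M={"scene":mask("door","scene",(333,135)),"top":mask("door","top",(380,164))}
for n in M:
    r,c=np.nonzero(M[n]); print(n,c.min(),c.max(),r.min(),r.max())
def mm(n,x):
    P,H=door(x); return np.maximum(hullmask(n,pl(T,P)),hullmask(n,pl(T,H)))
f=lambda x:sum(np.abs(M[n]-mm(n,x)).sum()/M[n].sum() for n in M)
for a0 in(1.6,1.9,2.1):
    x0=np.array([.05,-.035,a0]); r=minimize(f,x0,method="Nelder-Mead",options=dict(initial_simplex=np.vstack([x0]+[x0+np.eye(3)[i]*(.01,.008,.15)[i] for i in range(3)]))); print(r.x,r.fun)
x=r.x
a=get_image("scene");b=get_image("top")
out=[]
for n,im,(u,v) in(("scene",a,(302,108)),("top",b,(345,140))):
    im=im.copy(); k=6; c=cv2.resize(im[v:v+50,u:u+65],(390,300),interpolation=cv2.INTER_CUBIC)
    P,H=door(x)
    for Q,col in((P,(255,0,0)),(H,(0,255,0)),(prism,(0,0,255))):
        for q in proj(n,pl(T,Q)): cv2.circle(c,tuple(np.int32((q-(u,v)+.5)*k)),2,col,-1)
    out.append(c)
    # raw & mask
    out.append(cv2.resize(im[v:v+50,u:u+65],(390,300),interpolation=cv2.INTER_CUBIC))
cv2.imwrite("pics/d1.png",np.vstack([np.hstack(out[:2]),np.hstack(out[2:])])[:,:,::-1])
E
```

```text
insert (array([ 0.5374, -0.2176,  0.0549]), np.float64(0.0008074220401029727))
0.06 [ 0.537  -0.2157  0.06  ] [-0.0187 -0.0347  0.06  ] panel z 0.054212341753657384
0.0623 [ 0.5367 -0.215   0.0623] [-0.019  -0.0339  0.0623] panel z 0.054043994492050725
0.065 [ 0.5363 -0.2141  0.065 ] [-0.0193 -0.033   0.065 ] panel z 0.053846369445816805
scene 320 343 123 148
top 361 391 159 176
[ 0.0551 -0.0392  1.6453] 0.3766883813512221
[ 0.0551 -0.0399  1.6384] 0.3745582741995942
[ 0.0551 -0.0392  1.6411] 0.3776373216832327
```

View pics/d1.png

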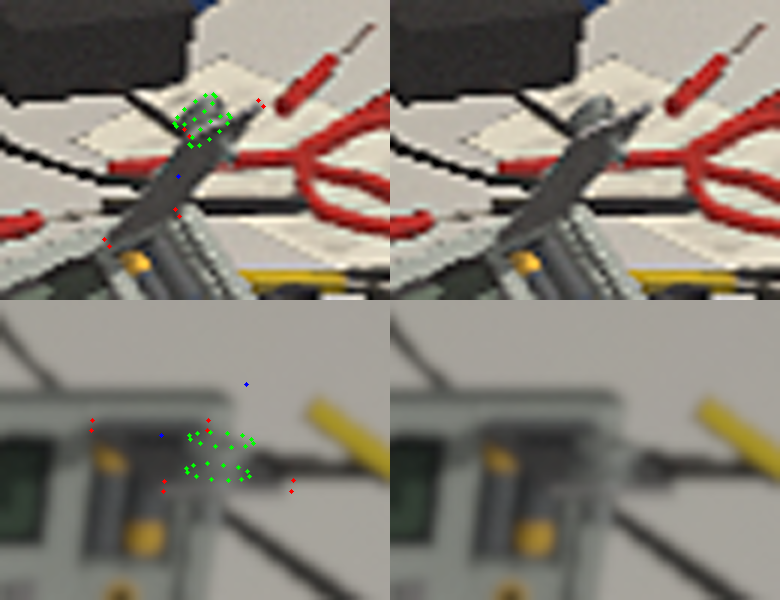

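```bash
python3 - <<'E'
from fit import *
print("BL",tri("scene",(293.5,156.5),"top",(319.1,155.5)));print("BR",tri("scene",(334.8,142),"top",(382.5,155)))
print([onz("top",q,.1) for q in((319.1,155.5),(382.5,155))])
for T in((.5552,-.1808,.0128),(.549,-.178,.0)): print(proj("scene",pl(T,prism))[[1,2,5,6]],proj("top",pl(T,prism))[[1,2,5,6]])
a=get_image("scene");b=get_image("top")
def c(im,x,y,w,h,k): return cv2.resize(im[y:y+h,x:x+w,::-1],(w*k,h*k),interpolation=cv2.INTER_LANCZOS4)
cv2.imwrite("pics/e1.png",np.hstack([c(a,285,125,80,120,5),c(b,310,145,80,120,5)]))
E
```

```text
BL (array([ 0.6086, -0.1026,  0.0946]), np.float64(0.008473444917141382))
BR (array([ 0.6122, -0.2588,  0.0838]), np.float64(0.013825759195931491))
[array([ 0.6102, -0.0983,  0.1   ]), array([ 0.6132, -0.2476,  0.1   ])]
[[357.3116 176.7683]
 [331.1742 136.977 ]
 [318.123  196.5099]
 [291.3912 153.4145]] [[377.5868 207.4609]
 [385.588  153.5313]
 [317.6728 207.7435]
 [321.9327 153.5753]]
[[358.2718 178.5089]
 [332.3439 138.2768]
 [318.4153 198.0995]
 [291.9849 154.5595]] [[376.2657 210.3227]
 [384.8492 156.5146]
 [316.265  209.8443]
 [321.1018 155.765 ]]
```

View pics/e1.png

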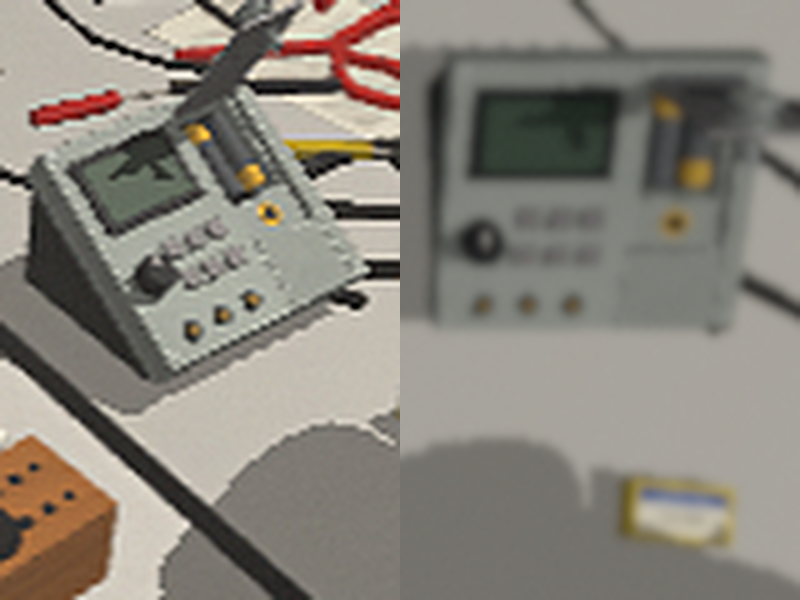

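```bash
python3 - <<'E'
from fit import *
from scipy.optimize import least_squares
e=np.array([np.cos(np.pi/6),0,.5]);N=np.array([-.5,0,np.cos(np.pi/6)])
meas=[("scene",6,(292.1,156.5)),("scene",5,(315.5,200.1)),("scene",1,(358.1,177.5)),("top",6,(318.9,156.1)),("top",2,(382.9,155.5)),("top",5,(317.5,208.9)),("top",1,(375.5,210.1))]
def res(x):
    o=[proj(n,pl(x,prism[i:i+1]))[0]-m for n,i,m in meas]
    p=np.array([0,x[4],.065])+e*x[3]-N*.004
    for n,m in(("scene",(338.6,167.0)),("top",(364.6,189.3))): o.append(proj(n,pl(x,p[None]))[0]-m)
    return np.ravel(o)
r=least_squares(res,[.55,-.18,0,-.02,-.035],loss="soft_l1",x_scale=[.01,.01,.05,.01,.01]);print(r.x);print(res(r.x).reshape(-1,2))
x=r.x
for lab,s in(("screwhole face",x[3]),("hinge",x[3]+.076)): print(lab,pl(x,(np.array([0,x[4],.065])+e*s)[None]))
E
```

```text
[ 0.5493 -0.1752  0.0196 -0.0164 -0.0429]
[[-1.0125 -1.2734]
 [ 2.7305 -1.5363]
 [-0.7131  0.878 ]
 [ 0.4945  0.1268]
 [ 0.2092  0.2411]
 [-1.8864  1.3914]
 [ 0.0769 -0.5141]
 [-0.2056  0.2507]
 [ 0.2005 -0.0615]]
screwhole face [[ 0.536  -0.2184  0.0568]]
hinge [[ 0.6018 -0.2171  0.0948]]
```

```bash
cat >> h.py <<'E'
def tool(zdir,xdir):
    z=np.array(zdir,float);z/=np.linalg.norm(z);x=np.array(xdir,float);x-=z*(x@z);x/=np.linalg.norm(x)
    return np.c_[x,np.cross(z,x),z]
def rel(pos,Rt,p=None,R0=None):
    s=observe(); p=np.array(s["position"]) if p is None else p; R0=R.from_rotvec(s["ee_rot"]).as_matrix() if R0 is None else R0
    return np.round(np.r_[R0.T@(np.array(pos)-p),R.from_matrix(R0.T@Rt).as_rotvec()],4)
E
python3 - <<'E'
from h import *
Rd=tool([0,0,-1],[1,0,0]); print(rel([.66,-.217,.25],Rd))
E
```

```text
[ 0.5352 -0.182  -0.0233  0.     -0.      0.3737]
```

>>> jog_arm(
  motion=[
    [[0.268,-0.091,-0.012,0,0,0.187,1],[0.268,-0.091,-0.012,0,0,0.187,1],[0.268,-0.091,-0.012,0,0,0.187,1],[0.268,-0.091,-0.012,0,0,0.187,1],[0.535,-0.182,-0.023,0,0,0.374,1],[0.535,-0.182,-0.023,0,0,0.374,1],[0.535,-0.182,-0.023,0,0,0.374,1],[0.535,-0.182,-0.023,0,0,0.374,1],[0.535,-0.182,-0.023,0,0,0.374,1],[0.535,-0.182,-0.023,0,0,0.374,1]],
  ],
)

```text
clock: 3.08
position: [0.5462, -0.3128, 0.244]
ee_rot: [3.141, -0.001, 0.001]
force: [0.3, -0.1, -0.0]
width: 0.32
gripper_force: 0.0
```

```bash
python3 - <<'E'
from h import *
Rd=tool([0,0,-1],[1,0,0]); print(observe()["position"],rel([.66,-.217,.25],Rd),rel([.655,-.217,.13],Rd))
E
```

```text
[ 0.54619112 -0.31281931  0.24402258] [ 0.1138 -0.0959 -0.006   0.0003 -0.0004 -0.0004] [ 0.1087 -0.0959  0.114   0.0003 -0.0004 -0.0004]
```

>>> jog_arm(
  motion=[
    [[0.114,-0.096,-0.006,0,0,0,1],[0.114,-0.096,-0.006,0,0,0,1],[0.114,-0.096,-0.006,0,0,0,1],[0.114,-0.096,-0.006,0,0,0,1],[0.114,-0.096,-0.006,0,0,0,1],[0.109,-0.096,0.04,0,0,0,1],[0.109,-0.096,0.08,0,0,0,1],[0.109,-0.096,0.11,0,0,0,1],[0.109,-0.096,0.112,0,0,0,1],[0.109,-0.096,0.112,0,0,0,1]],
  ],
)

```text
clock: 3.92
position: [0.6523, -0.2185, 0.1302]
ee_rot: [-3.141, 0.001, 0.006]
force: [-0.7, -1.0, -0.2]
width: 0.002
gripper_force: 0.0
```

```bash
python3 - <<'E'
from h import *
np.set_printoptions(precision=4,suppress=True)
s=observe();print(s["position"],s["force"],s["width"],s["joints"])
p=np.array(s["position"])
h=np.array([.602,-.217,.095]);e=np.array([np.cos(np.pi/6),0,.5]);N=np.array([-.5,0,np.cos(np.pi/6)])
for a in np.radians([90,75,60,45,30,15,0]):
    d=-e*np.cos(a)+N*np.sin(a);n=N*np.cos(a)+e*np.sin(a)
    c=h+.035*d
    print(round(np.degrees(a)),c+[.0095 if n[0]>0 else -.0095,0,0])
E
```

```text
[ 0.6523 -0.2185  0.1302] [-0.715  -1.007  -0.1895] 0.0017681972169526763 [ 0.2646  0.6207 -0.0307  1.5038  0.0212  1.0216 -1.3431]
90 [ 0.594  -0.217   0.1253]
75 [ 0.5868 -0.217   0.1197]
60 [ 0.5812 -0.217   0.1125]
45 [ 0.5777 -0.217   0.1041]
30 [ 0.5575 -0.217   0.095 ]
15 [ 0.5587 -0.217   0.0859]
0 [ 0.5622 -0.217   0.0775]
```

>>> jog_arm(
  motion=[
    [[-0.03,0,0.002,0,0,0,1],[-0.055,0,0.003,0,0,0,1],[-0.065,0,0.01,0,0,0,1],[-0.072,0,0.018,0,0,0,1],[-0.08,0,0.026,0,0,0,1],[-0.088,0,0.033,0,0,0,1],[-0.09,0,0.038,0,0,0,1],[-0.091,0,0.043,0,0,0,1],[-0.091,0,0.047,0,0,0,1]],
  ],
)

```text
clock: 4.67
position: [0.5644, -0.2188, 0.0856]
ee_rot: [3.141, -0.0, 0.004]
force: [1.1, 0.4, 3.1]
width: 0.006
gripper_force: 1.3
```

```bash
python3 - <<'E'
from h import *
s=observe();print(s["position"],s["force"])
b=get_image("top");a=get_image("scene")
def c(im,x,y,w,h,k): return cv2.resize(im[y:y+h,x:x+w,::-1],(w*k,h*k),interpolation=cv2.INTER_LANCZOS4)
cv2.imwrite("pics/f1.png",np.hstack([c(a,285,105,80,100,5),c(b,320,125,80,100,5)]))
E
```

```text
[ 0.5644249  -0.21877149  0.08558473] [1.08656091 0.3822659  3.06652276]
```

View pics/f1.png

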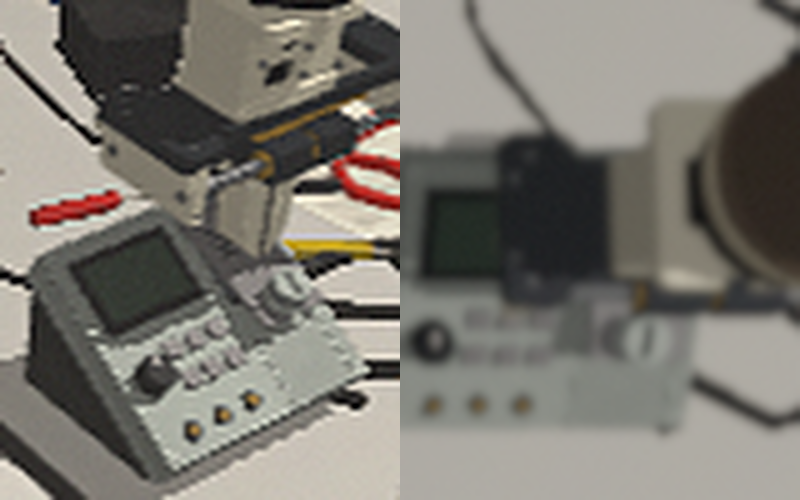

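The door is nearly shut. The screw head shows at top about (368,192) and scene about (342,163). I'll press a little further.

>>> jog_arm(
  motion=[
    [[-0.0005,0,0.004,0,0,0,1],[-0.0005,0,0.006,0,0,0,1],[-0.0005,0,0.008,0,0,0,1],[-0.0005,0,0.009,0,0,0,1]],
  ],
)

```text
clock: 5.1
position: [0.5628, -0.2183, 0.076]
ee_rot: [3.142, -0.0, 0.001]
force: [-2.5, 1.4, 13.5]
width: 0.005
gripper_force: 6.8
```

>>> jog_arm(
  motion=[
    [[0,0,-0.04,0,0,0,1],[0,0,-0.08,0,0,0,1],[0,0,-0.12,0,0,0,0.5],[-0.03,-0.04,-0.13,0,0,0,-0.4],[-0.06,-0.08,-0.14,0,0,0,-0.4],[-0.08,-0.12,-0.14,0,0,0,-0.4],[-0.09,-0.16,-0.14,0,0,0,-0.4],[-0.1,-0.2,-0.14,0,0,0,-0.4],[-0.11,-0.22,-0.14,0,0,0,-0.4]],
  ],
)

```text
clock: 5.85
position: [0.4516, 0.0031, 0.2158]
ee_rot: [3.142, -0.001, 0.001]
force: [1.7, 0.2, 0.2]
width: 0.464
gripper_force: 0.0
```

```bash
python3 - <<'E'
from fit import *
s=observe();print(s["position"],s["force"],s["width"])
b=get_image("top");a=get_image("scene")
def c(im,x,y,w,h,k): return cv2.resize(im[y:y+h,x:x+w,::-1],(w*k,h*k),interpolation=cv2.INTER_LANCZOS4)
cv2.imwrite("pics/g1.png",np.hstack([c(a,325,145,40,50,10),c(b,350,167,40,50,10)]))
for n,pt in(("scene",(342,163)),("top",(368,192))):
    for r in silhouettes("screw",n): rr,cc=np.nonzero(r["mask"]); print(n,r["p"],r["pixel"],rr.size,cc.min(),cc.max(),rr.min(),rr.max(),cc.mean(),rr.mean())
print(rel([.4345,.078,.16],tool([0,0,-1],[1,0.015,0])))
E
```

```text
[0.45   0.0077 0.2157] [ 1.0871 -0.0467 -0.2116] 0.5483852740908937
scene 0.38 [340.2, 164.2] 30 338 344 163 168 341.0 165.5
[-0.0183 -0.0777  0.0555  0.0006  0.0004 -0.0165]
```

View pics/g1.png

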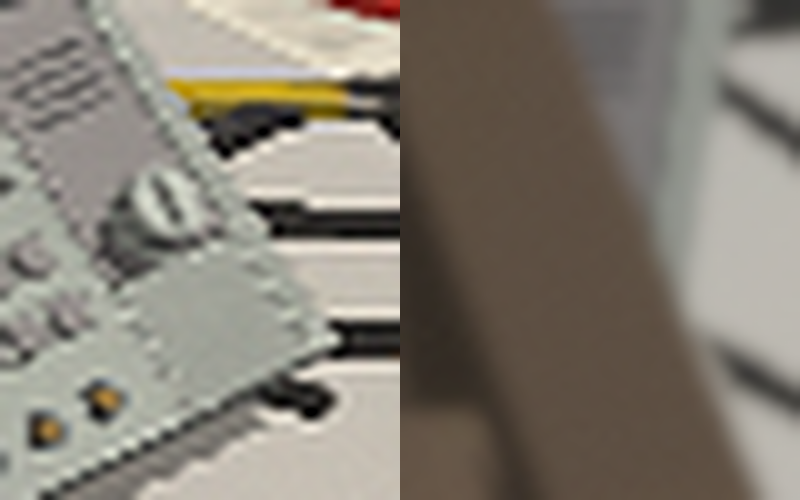

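The crop shows the door flush and shut. The screw head is at scene (341.3,164.8) with its slot running down-right, and the arm hides the top view. Next is the driver grasp.

>>> jog_arm(
  motion=[
    [[-0.01,-0.04,0.03,0,0,-0.016,-0.2],[-0.0155,-0.07,0.055,0,0,-0.016,-0.2],[-0.0155,-0.07,0.055,0,0,-0.016,-0.2],[-0.0155,-0.07,0.085,0,0,-0.016,-0.2],[-0.0155,-0.07,0.115,0,0,-0.016,-0.2],[-0.0155,-0.07,0.14,0,0,-0.016,-0.2],[-0.0155,-0.07,0.15,0,0,-0.016,-0.2],[-0.0155,-0.07,0.153,0,0,-0.016,-0.2],[-0.0155,-0.07,0.153,0,0,-0.016,-0.2]],
  ],
)

```text
clock: 6.9
position: [0.437, 0.0701, 0.0619]
ee_rot: [3.141, 0.022, -0.003]
force: [1.2, -0.3, 0.6]
width: 0.597
gripper_force: 0.0
```

```bash
python3 - <<'E'
from fit import *
s=observe();print(s["position"],s["ee_rot"],s["force"],s["width"],s["joints"])
b=get_image("top");a=get_image("scene")
def c(im,x,y,w,h,k): return cv2.resize(im[y:y+h,x:x+w,::-1],(w*k,h*k),interpolation=cv2.INTER_LANCZOS4)
cv2.imwrite("pics/g2.png",np.hstack([c(a,245,185,80,100,5),c(b,350,167,40,50,10)]))
E
```

```text
[0.4379 0.0708 0.0632] [3.1414 0.0226 0.0012] [ 0.2361 -0.8174 -0.1421] 0.5979557461480887 [-0.128   0.3855 -0.1922  2.1704  0.129   0.5953 -1.9698]
```

View pics/g2.png

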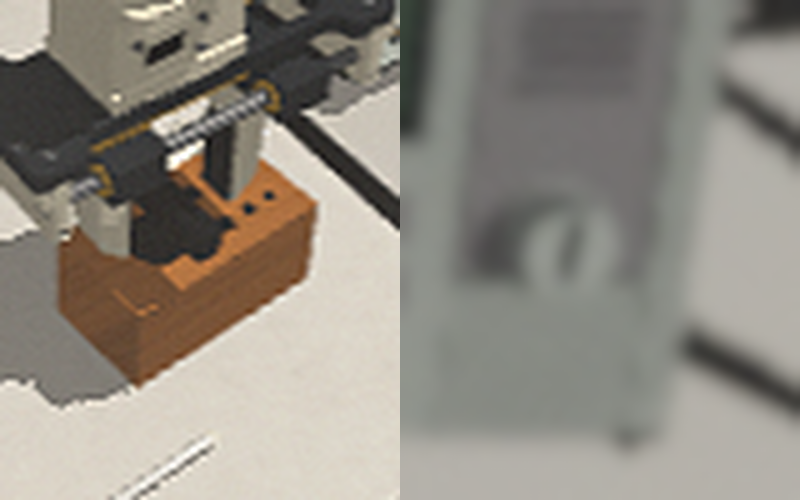

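Fingers now straddle the black handle. In the top view the screw head is at about (366.5,191.3), with its slot mostly along world x and leaning down-left. I'll centre and grip.

>>> jog_arm(
  motion=[
    [[-0.0035,-0.007,0.001,0,0,0,-0.2],[-0.0035,-0.007,0.001,0,0,0,0.5],[-0.0035,-0.007,0.001,0,0,0,1],[-0.0035,-0.007,0.001,0,0,0,1],[-0.0035,-0.007,0.001,0,0,0,1],[-0.0035,-0.007,0.001,0,0,0,1],[-0.0035,-0.007,0.001,0,0,0,1],[-0.0035,-0.007,0.001,0,0,0,1]],
  ],
  force=50,
)

```text
clock: 7.77
position: [0.4334, 0.0783, 0.0617]
ee_rot: [3.141, 0.024, -0.0]
force: [0.8, -0.5, 0.5]
width: 0.166
gripper_force: 50.0
```

```bash
python3 - <<'E'
from fit import *
s=observe();print(s["position"],s["ee_rot"],s["force"],s["width"],s["gripper_force"])
b=get_image("top");a=get_image("scene")
print("head",tri("scene",(341.3,164.8),"top",(366.5,191.3)))
np0=np.array([.536,-.2184,.0568]);N=np.array([-.5,-.01,.866])
for k in (.010,.012): print("pred",np0+N*k,proj("scene",np0+N*k),proj("top",np0+N*k))
# slot direction: intersect pixel ends with head-top plane
P0=np0+N*.0115
def onp(n,px):
    o,d=ray(n,px); return o+d*((P0-o)@N)/(d@N)
for n,p,q in(("scene",(155/10+324.5,180/10+144.5),(182/10+324.5,218/10+144.5)),("top",(578/10-40+349.5,222/10+166.5),(562/10-40+349.5,275/10+166.5))):
    A,B=onp(n,p),onp(n,q); D=A-B; y=np.array([-.02,1,0]); e=np.cross(y,N); print(n,(A+B)/2,np.linalg.norm(D),np.degrees(np.arctan2(D@y,D@e)))
# automatic slot: darkest pixels in upsampled head
for n,im,(u,v) in(("scene",a,(341.3,164.8)),("top",b,(366.5,191.3))):
    g=cv2.getRectSubPix(cv2.cvtColor(im,cv2.COLOR_RGB2GRAY),(11,11),(u,v)); print(g)
E
```

```text
[0.4334 0.0783 0.0617] [ 3.1414  0.0244 -0.0001] [ 0.7341 -0.064   0.4273] 0.17053148860566764 49.99050736427307
head (array([ 0.5308, -0.2187,  0.0663]), np.float64(0.001651563099580779))
pred [ 0.531  -0.2185  0.0655] [[340.833  165.0279]] [[366.5498 191.4808]]
pred [ 0.53   -0.2185  0.0672] [[341.1858 164.7064]] [[366.8024 191.8071]]
scene [ 0.5309 -0.22    0.0671] 0.013161166172550857 2.589703249662638
top [ 0.5311 -0.2178  0.0672] 0.013984141575342869 -9.291145347059977
[[151 150 150 149 148 147 145 156 178 167 100]
 [152 151 152 161 168 159 141 143 175 178 176]
 [150 145 158 170 167 191 183 140 134 173 174]
 [145 133 162 173 130 166 212 192 160 151 173]
 [125 115 183 200 140 117 192 206 174 151 172]
 [ 81  86 169 212 167 120 165 210 181 135 136]
 [ 97  98 139 197 202 140 115 187 200 170 147]
 [ 92  89 102 148 194 178 144 183 192 159 144]
 [ 95  97  88  97 128 153 150 140 140 127 101]
 [ 93 108  93  69  61  70  89  92 102 153 175]
 [ 78  85  97 106 110 116 127 149 178 172 178]]
[[103 103 104 106 109 113 117 120 120 117 114]
 [ 94  95  98 103 109 114 118 124 126 122 116]
 [ 90  96 107 118 123 120 121 130 136 130 120]
 [ 92 107 124 134 131 120 120 134 143 137 124]
 [ 98 118 137 141 130 114 117 136 146 141 128]
 [102 126 143 142 125 111 120 140 148 142 129]
 [104 129 144 140 122 112 126 143 147 140 126]
 [104 128 142 139 123 117 131 144 144 135 122]
 [108 125 139 140 130 127 137 144 141 131 120]
 [120 128 137 140 137 136 141 143 140 133 127]
 [130 132 137 138 138 139 140 140 138 136 134]]
```

```bash
python3 - <<'E'
from fit import *
N=np.array([-.5,-.01,.866]);P0=np.array([.536,-.2184,.0568])+N*.0113; y=np.array([-.02,1,0]); e=np.cross(y,N)
def onp(n,px):
    o,d=ray(n,px); return o+d*((P0-o)@N)/(d@N)
for n,im,(u,v) in(("scene",get_image("scene"),(341.3,164.8)),("top",get_image("top"),(366.5,191.3))):
    k=8;g=cv2.cvtColor(im,cv2.COLOR_RGB2GRAY).astype(np.float32)
    # rectify panel to metric: 0.25 mm per px, 40x40mm
    S=np.linspace(-.016,.016,129); G=[[P0+e*s+y*t for t in S[::-1]] for s in S[::-1]]
    q=proj(n,np.reshape(G,(-1,3))).reshape(129,129,2).astype(np.float32)
    w=cv2.remap(g,q[...,0],q[...,1],cv2.INTER_CUBIC); cv2.imwrite("pics/r_%s.png"%n,w)
    # dark line search: angle, offset, along
    best=[]
    X,Y=np.meshgrid(S[::-1],S[::-1]) # X = y coord, Y = e coord
    for cx in np.arange(-.004,.0041,.0005):
     for cy in np.arange(-.004,.0041,.0005):
      for a in np.radians(np.arange(-40,41,2.5)):
        du=(Y-cy)*np.cos(a)+(X-cx)*np.sin(a);dv=-(Y-cy)*np.sin(a)+(X-cx)*np.cos(a)
        r=np.hypot(du,dv);ins=(np.abs(du)<.008)&(np.abs(dv)<.0023);ring=(r<.0108)&~ins
        best.append((w[ring].mean()-w[ins].mean()-.3*w[ring].std(),cx,cy,np.degrees(a)))
    best.sort(reverse=True)
    for s,cx,cy,a in best[:4]: print(n,round(s,1),cx,cy,a,P0+e*cy+y*cx)
E
python3 - <<'E'
import cv2,numpy as np
cv2.imwrite("pics/r.png",np.hstack([cv2.resize(cv2.imread("pics/r_%s.png"%n),(390,390)) for n in("scene","top")]))
E
```

```text
scene 64.8 -0.001 0.0005000000000000004 -7.499999999999999 [ 0.5308 -0.2195  0.0668]
scene 64.7 -0.001 0.0005000000000000004 -5.0 [ 0.5308 -0.2195  0.0668]
scene 64.2 -0.001 0.0005000000000000004 -10.0 [ 0.5308 -0.2195  0.0668]
scene 64.2 -0.001 0.0 -7.499999999999999 [ 0.5304 -0.2195  0.0666]
top 19.4 0.0 -0.0005 -2.5 [ 0.5299 -0.2185  0.0663]
top 19.3 0.0 0.0 -2.5 [ 0.5303 -0.2185  0.0666]
top 19.3 0.0 0.0 -5.0 [ 0.5303 -0.2185  0.0666]
top 19.3 0.0 -0.0005 -5.0 [ 0.5299 -0.2185  0.0663][ WARN:0@1.763] global loadsave.cpp:1063 imwrite_ Unsupported depth image for selected encoder is fallbacked to CV_8U.
```

View pics/r.png

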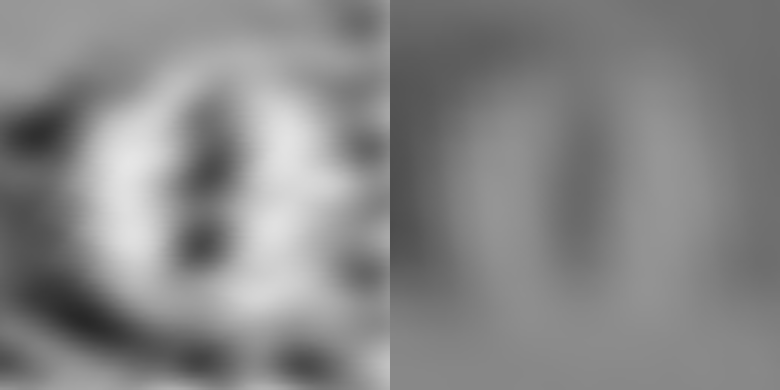

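The rectified views show the slot running almost straight up the panel, at about -5°, and centred near (0.5304, -0.2188, 0.0666). Now I lift the driver and carry it over.

>>> jog_arm(
  motion=[
    [[0,0,-0.025,0,0,0,1],[0,0,-0.06,0,0,0,1],[0,0,-0.1,0,0,0,1],[0,0,-0.14,0,0,0,1],[0.01,0.03,-0.14,0,0,-0.12,1],[0.02,0.06,-0.14,0,0,-0.24,1],[0.02,0.1,-0.14,0,0,-0.36,1],[0.03,0.14,-0.14,0,0,-0.48,1],[0.03,0.16,-0.14,0,0,-0.6,1],[0.03,0.16,-0.14,0,0,-0.72,1]],
  ],
)

```text
clock: 9.0
position: [0.4658, -0.0878, 0.2014]
ee_rot: [2.949, 1.077, -0.002]
force: [0.7, 0.3, -1.0]
width: 0.167
gripper_force: 50.0
```

```bash
cat >> h.py <<'E'
N=np.array([-.5,-.01,.866]);N/=np.linalg.norm(N);Yt=np.array([-.02,1,0]);Yt/=np.linalg.norm(Yt);E=np.cross(Yt,N)
HEAD=np.array([.5304,-.2188,.0666])
def Rs(deg): a=np.radians(deg); return tool(-N,-(E*np.cos(a)+Yt*np.sin(a)))
E
python3 - <<'E'
from h import *
s=observe();print(s["position"],s["ee_rot"],s["width"],s["joints"],s["force"])
p=np.array(s["position"]);R0=R.from_rotvec(s["ee_rot"]).as_matrix()
print(rel(HEAD+N*.0857,Rs(-5)))
# intermediate: vertical, yaw 120deg
print(rel([.47,-.15,.2],tool([0,0,-1],[np.cos(2.0),np.sin(2.0),0])))
E
```

```text
[ 0.46582285 -0.08782165  0.20143099] [ 2.94876463e+00  1.07674021e+00 -1.90602567e-03] 0.1667983667817854 [ 0.23793237  0.22906604 -0.19873397  1.9497922   0.05769327  0.96807187
 -0.85906323] [ 0.73200301  0.31206876 -1.03093172]
[-0.0682  0.1147  0.061  -0.639  -0.1918 -2.3064]
[-3.6900e-02  5.0200e-02  1.6000e-03  3.0000e-04  2.9000e-03 -1.2998e+00]
```

>>> jog_arm(
  motion=[
    [[-0.005,0.005,0,0,0,-0.12,1],[-0.01,0.01,0,0,0,-0.24,1],[-0.015,0.02,0,0,0,-0.36,1],[-0.02,0.03,0,0,0,-0.48,1],[-0.025,0.035,0,0,0,-0.6,1],[-0.03,0.04,0,0,0,-0.72,1],[-0.035,0.05,0,0,0,-0.84,1],[-0.035,0.05,0,0,0,-0.96,1],[-0.035,0.05,0,0,0,-1.08,1],[-0.035,0.05,0,0,0,-1.2,1]],
  ],
)

```text
clock: 9.83
position: [0.4712, -0.142, 0.2014]
ee_rot: [-1.817, -2.562, 0.0]
force: [0.0, 0.0, -1.1]
width: 0.165
gripper_force: 50.0
```

```bash
python3 - <<'E'
from h import *
s=observe();print(s["position"],s["joints"],s["force"])
print(rel(HEAD+N*.1057,Rs(-5)))
E
```

```text
[ 0.47121983 -0.14202527  0.20140414] [ 0.48741165  0.27567399 -0.37266406  1.89870244  0.11873105  0.98916734
  0.39885293] [ 0.03867776  0.02984747 -1.05817092]
[-0.0756 -0.0197  0.0433 -0.3445 -0.4347 -1.1387]
```

>>> jog_arm(
  motion=[
    [[-0.015,-0.004,0.008,-0.034,-0.043,-0.114,1],[-0.03,-0.008,0.016,-0.068,-0.087,-0.228,1],[-0.045,-0.012,0.024,-0.103,-0.13,-0.342,1],[-0.06,-0.016,0.032,-0.138,-0.174,-0.456,1],[-0.0756,-0.0197,0.0433,-0.172,-0.217,-0.57,1],[-0.0756,-0.0197,0.0433,-0.207,-0.261,-0.683,1],[-0.0756,-0.0197,0.0433,-0.241,-0.304,-0.797,1],[-0.0756,-0.0197,0.0433,-0.276,-0.348,-0.911,1],[-0.0756,-0.0197,0.0433,-0.31,-0.391,-1.025,1],[-0.0756,-0.0197,0.0433,-0.3445,-0.4347,-1.1387,1]],
  ],
)

```text
clock: 10.67
position: [0.4769, -0.2192, 0.1583]
ee_rot: [0.13, 2.626, 0.034]
force: [0.7, -0.7, -3.2]
width: 0.172
gripper_force: 50.0
```

```bash
python3 - <<'E'
from h import *
s=observe();print(s["position"],s["joints"],s["force"])
print(rel(HEAD+N*.0757,Rs(-5)))
E
```

```text
[ 0.47693549 -0.21923909  0.15825416] [ 1.23431393  0.3000491  -0.86551633  2.24823501  0.06350324  0.22500976
  1.85926776] [ 0.73181928 -0.67368702 -3.23779464]
[-0.0008 -0.0002  0.0304 -0.0113 -0.01   -0.0291]
```

>>> jog_arm(
  motion=[
    [[-0.001,0,0.015,-0.011,-0.01,-0.029,1],[-0.001,0,0.03,-0.011,-0.01,-0.029,1],[-0.001,0,0.036,-0.011,-0.01,-0.029,1],[-0.001,0,0.036,-0.011,-0.01,-0.029,1],[-0.001,0,0.036,-0.011,-0.01,-0.029,1]],
  ],
)

```text
clock: 11.08
position: [0.4956, -0.2194, 0.1268]
ee_rot: [0.097, 2.62, 0.04]
force: [0.2, 0.0, -0.3]
width: 0.17
gripper_force: 50.0
```

```bash
python3 - <<'E'
from h import *
s=observe();p=np.array(s["position"]);R0=R.from_rotvec(s["ee_rot"]).as_matrix();print(p,s["force"])
print(rel(HEAD+N*.0557,Rs(-5)))
tip=p+R0[:,2]*.0557
b=get_image("top");a=get_image("scene")
k=8
def c(n,im,x,y,w,h):
    t=cv2.resize(im[y:y+h,x:x+w,::-1],(w*k,h*k),interpolation=cv2.INTER_CUBIC)
    for P,col in((tip,(0,0,255)),(HEAD,(0,255,0)),(p,(255,0,0))):
        q=(proj(n,P)[0]-(x,y)+.5)*k; cv2.circle(t,tuple(np.int32(q)),2,col,-1)
    # bar ends
    for sgn in(-1,1):
        q=(proj(n,tip-R0[:,2]*.075+R0[:,0]*.038*sgn)[0]-(x,y)+.5)*k; cv2.circle(t,tuple(np.int32(q)),3,(255,255,0),-1)
    return t
cv2.imwrite("pics/h1.png",np.hstack([c("scene",a,310,115,50,72),c("top",b,340,150,48,72)]))
E
```

```text
[ 0.49560161 -0.21943455  0.12682299] [ 0.2456151   0.03119774 -0.31300048]
[-0.0001 -0.0001  0.0139  0.     -0.0029 -0.0066]
```

View pics/h1.png

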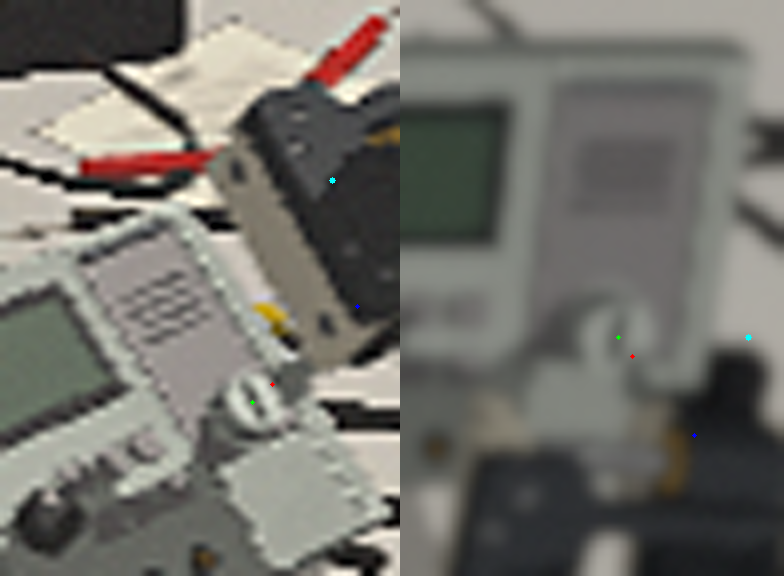

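The view shows the tip, in red, over the screw head at scene about (342,165). The black handle end sits at top about (382,195), roughly where it is predicted. I'll check the bar end against the prediction numerically.

```bash
python3 - <<'E'
from h import *
np.set_printoptions(linewidth=200,precision=1,suppress=True)
s=observe();p=np.array(s["position"]);R0=R.from_rotvec(s["ee_rot"]).as_matrix()
b=cv2.cvtColor(get_image("top"),cv2.COLOR_RGB2GRAY);a=cv2.cvtColor(get_image("scene"),cv2.COLOR_RGB2GRAY)
print("top cols 374..391 rows 189..203");print(b[189:204,374:392])
bar=np.array([(x,y,z) for x in(-.038,.038) for y in(-.008,.008) for z in(.028-.019,.010-.019)])  # placeholder
tip=p+R0[:,2]*.0557
def drv(q): q=np.atleast_2d(q)*[1,-1,-1]; return tip+q@R0.T
bar=np.array([(x,y,z) for x in(-.038,) for y in(-.008,.008) for z in(.066,.084)])
print("bar end corners top",proj("top",drv(bar)))
print("scene tip quad",proj("scene",drv([(x,y,0) for x in(-.00625,.00625) for y in(-.001,.001)])))
print("scene blade 15mm",proj("scene",drv([(x,0,z) for x in(-.007,.007) for z in(0,.015,)]+[(x,0,.03) for x in (-.0045,.0045)])))
print("scene cols 336..354 rows 156..172");print(a[156:173,336:355])
E
```

```text
top cols 374..391 rows 189..203
[[104 110 125 131 137 150 163 169 171 170 171 170 171 171 171 170 171 171]
 [105 112 124 132 138 151 164 168 169 170 170 171 171 171 171 171 171 171]
 [108 115 126 131 135 144 155 160 160 162 166 169 171 171 171 171 171 171]
 [111 121 128 128 125 124 128 131 132 140 151 161 168 170 171 171 171 171]
 [114 125 129 124 108  91  83  83  87 100 120 143 159 168 170 171 171 171]
 [117 128 130 117  90  59  41  39  44  58  80 111 143 162 169 171 171 171]
 [120 128 128 113  79  42  23  25  26  34  48  81 123 154 168 171 171 171]
 [120 124 122 105  69  34  22  23  25  29  36  67 113 150 166 170 171 171]
 [109 110 106  88  57  28  20  24  28  29  36  70 117 153 167 170 171 171]
 [ 85  83  76  63  39  23  22  26  28  29  40  75 124 157 169 170 171 171]
 [ 60  51  47  35  25  21  24  25  27  32  46  85 130 160 169 171 170 171]
 [ 57  38  29  24  21  22  22  26  29  31  52  94 136 161 169 170 170 171]
 [ 56  37  28  26  25  23  24  25  26  31  53  95 133 154 163 167 169 171]
 [ 51  36  29  29  27  27  27  29  28  29  46  80 111 133 147 156 163 168]
 [ 49  37  31  30 
[... 1000 characters left out ...]
68 215 169  74 166 213 191 126  79 106 160 198 211 215 214 214 214]
 [ 77  52 135 217 189 117 133 210 197 143 111 176 172 134  32  45  52  51  46]
 [103  97 111 177 216 172  73 165 205 186 154 137 173 185 168  22  42  43  38]
 [ 88  83  79 113 183 199 139 171 197 156 135 146 192 173 184 168  30  38  42]
 [ 89 104  87  77  96 135 152 129 121 132  76 113 148 169 174 144  36  42  43]
 [ 82 106 105  70  45  39  62  82  73 142 197 172 162 151 167 178 203 218 217]
 [ 75  75  87 108 122 127 133 145 203 170 172 168 174 195 186 167 173 192 203]
 [ 75  74  73  71  90 145 170 166 168 167 164 164 165 149 135 167 164 164 177]
 [ 75  73  73 122 177 170 166 165 165 163 163 163 164 165 150 142 168 168 188]]
```

The bar end and blade both suggest the driver sits about 2 mm towards tool +x in the grip. I'll correct for that and descend gently.

>>> jog_arm(
  motion=[
    [[-0.002,0,0.004,0,0,-0.006,1],[-0.002,0,0.008,0,0,-0.006,1],[-0.002,0,0.011,0,0,-0.006,1],[-0.002,0,0.013,0,0,-0.006,1],[-0.002,0,0.0145,0,0,-0.006,1],[-0.002,0,0.0155,0,0,-0.006,1],[-0.002,0,0.0165,0,0,-0.006,1],[-0.002,0,0.0165,0,0,-0.006,1]],
  ],
)

```text
clock: 11.95
position: [0.5061, -0.2198, 0.1138]
ee_rot: [0.089, 2.619, 0.037]
force: [0.5, -0.2, -0.5]
width: 0.169
gripper_force: 50.0
```

```bash
cat > st.py <<'E'
from h import *
np.set_printoptions(precision=4,suppress=True)
def st():
    s=observe();p=np.array(s["position"]);R0=R.from_rotvec(s["ee_rot"]).as_matrix();d=p+R0[:,2]*.0557-HEAD
    print("t",s["clock"],"tip-head e,y,n mm",1e3*np.array([d@E,d@Yt,d@N]),"F e,y,n",np.array([np.array(s["force"])@v for v in(E,Yt,N)]),"torque n",np.array(s["ft_torque"])@N,"w",s["width"],s["gripper_force"])
    print("tilt deg",np.degrees(np.arccos(-R0[:,2]@N)),"yaw deg",np.degrees(np.arctan2(-R0[:,0]@Yt,-R0[:,0]@E)),"j",np.array(s["joints"]))
if __name__=="__main__": st()
E
python3 st.py
```

```text
t 11.95 tip-head e,y,n mm [ 2.505  -0.5909 -2.6612] F e,y,n [ 0.2208 -0.195  -0.6498] torque n 0.0031721987148707947 w 0.16906678292556304 49.99004065990448
tilt deg 0.10263924043037155 yaw deg -5.0172096993819855 j [ 1.0875  0.414  -0.7616  2.2511  0.5262  0.118   1.4331]
```

>>> jog_arm(
  motion=[
    [[0,0,0.001,0,0,0,1],[0,0,0.002,0,0,0,1],[0,0,0.0025,0,0,0,1],[0,0,0.003,0,0,0,1],[0,0,0.003,0,0,0,1]],
  ],
)

```text
clock: 12.37
position: [0.5075, -0.2199, 0.1114]
ee_rot: [0.089, 2.618, 0.037]
force: [-1.5, 0.1, 2.1]
width: 0.173
gripper_force: 50.0
```

```bash
python3 st.py
```

```text
t 12.3667 tip-head e,y,n mm [ 2.4881 -0.6562 -5.4174] F e,y,n [-0.2546  0.1359  2.5568] torque n -0.048227413044190835 w 0.17275193337958167 49.99126732349396
tilt deg 0.10420519076158243 yaw deg -5.02767414503236 j [ 1.09    0.4233 -0.7695  2.2506  0.6186  0.118   1.3421]
```

The blade tip is at the slot floor depth (5.4 mm) with 2.5 N, so it is engaged. I'll start turning clockwise from outside, which is +tool z.

>>> jog_arm(
  motion=[
    [[0,-0.0002,0.0003,0,0,0.1,1],[0.0001,-0.0004,0.0005,0,0,0.2,1],[0.0001,-0.0006,0.0006,0,0,0.3,1],[0.0002,-0.0008,0.0007,0,0,0.4,1],[0.0002,-0.001,0.0008,0,0,0.5,1],[0.0002,-0.001,0.0008,0,0,0.5,1]],
  ],
)

```text
clock: 12.87
position: [0.5077, -0.2207, 0.1108]
ee_rot: [0.746, 2.528, 0.212]
force: [-3.9, -0.1, 6.7]
width: 0.167
gripper_force: 50.0
```

```bash
python3 st.py
```

```text
t 12.8667 tip-head e,y,n mm [ 2.3267 -1.4823 -6.0403] F e,y,n [-0.0448 -0.007   7.7188] torque n 0.029504899201485198 w 0.16676190792940507 49.99490261077881
tilt deg 0.09044498085795073 yaw deg -34.02760105552042 j [ 1.0918  0.4259 -0.7704  2.25    0.6306  0.1177  0.8261]
```

>>> jog_arm(
  motion=[
    [[0,-0.0002,0.0001,0,0,0.1,1],[0,-0.0004,0.0002,0,0,0.2,1],[0.0001,-0.0006,0.0002,0,0,0.3,1],[0.0002,-0.0008,0.0003,0,0,0.4,1],[0.0002,-0.001,0.0004,0,0,0.5,1],[0.0003,-0.0011,0.0005,0,0,0.6,1],[0.0005,-0.0013,0.0006,0,0,0.7,1],[0.0006,-0.0014,0.0007,0,0,0.8,1],[0.0006,-0.0014,0.0007,0,0,0.8,1]],
  ],
)

```text
clock: 13.62
position: [0.5068, -0.2215, 0.1095]
ee_rot: [1.716, 2.092, 0.469]
force: [-4.3, 1.2, 5.2]
width: 0.169
gripper_force: 50.0
```

```bash
python3 st.py
```

```text
t 13.6167 tip-head e,y,n mm [ 0.8892 -2.2902 -6.7546] F e,y,n [-1.1394  1.2418  6.6258] torque n 0.08305947175514004 w 0.16929215391101732 49.99494731426239
tilt deg 0.10057761840722222 yaw deg -79.86794583931258 j [ 1.0982  0.4302 -0.7757  2.2513  0.6658  0.1176 -0.0053]
```

>>> jog_arm(
  motion=[
    [[0,-0.0002,0.0001,0,0,0.1,1],[0,-0.0004,0.0002,0,0,0.2,1],[0.0001,-0.0006,0.0003,0,0,0.3,1],[0.0002,-0.0008,0.0004,0,0,0.4,1],[0.0002,-0.001,0.0005,0,0,0.5,1],[0.0003,-0.0011,0.0006,0,0,0.6,1],[0.0003,-0.0011,0.0006,0,0,0.6,1]],
  ],
)

```text
clock: 14.2
position: [0.506, -0.2213, 0.1083]
ee_rot: [2.332, 1.54, 0.63]
force: [-4.5, 1.4, 5.8]
width: 0.171
gripper_force: 50.0
```

```bash
python3 st.py
```

```text
t 14.2 tip-head e,y,n mm [-0.3707 -2.0581 -7.3678] F e,y,n [-1.0308  1.484   7.2452] torque n 0.06334283116442724 w 0.1708806979514777 49.99531388282776
tilt deg 0.10535850778614105 yaw deg -114.24573722608254 j [ 1.1029  0.4337 -0.7817  2.2535  0.7079  0.1175 -0.6457]
```

>>> jog_arm(
  motion=[
    [[0,-0.0002,0.0001,0,0,0.08,1],[0,-0.0003,0.0002,0,0,0.16,1],[0.0001,-0.0005,0.0002,0,0,0.24,1],[0.0001,-0.0006,0.0002,0,0,0.32,1],[0.0001,-0.0006,0.0002,0,0,0.32,1]],
  ],
)

```text
clock: 14.62
position: [0.5057, -0.2209, 0.1079]
ee_rot: [2.599, 1.177, 0.7]
force: [-3.8, 2.7, 4.4]
width: 0.168
gripper_force: 50.0
```

```bash
python3 st.py
```

```text
t 14.6167 tip-head e,y,n mm [-0.892  -1.6701 -7.5953] F e,y,n [-1.0547  2.7412  5.6335] torque n 0.049171446084938064 w 0.16817524271464848 49.99502778053284
tilt deg 0.1042509503560137 yaw deg -132.41851923907373 j [ 1.1047  0.4349 -0.7845  2.2548  0.7282  0.1174 -0.983 ]
```

>>> jog_arm(
  motion=[
    [[0.0002,-0.0004,0.0001,0,0,0.08,1],[0.0003,-0.0006,0.0002,0,0,0.16,1],[0.0004,-0.0008,0.0002,0,0,0.24,1],[0.0004,-0.0009,0.0002,0,0,0.32,1],[0.0004,-0.0009,0.0002,0,0,0.32,1]],
  ],
)

```text
clock: 15.03
position: [0.5053, -0.2203, 0.1074]
ee_rot: [2.816, 0.767, 0.755]
force: [-4.5, 1.9, 5.2]
width: 0.167
gripper_force: 50.0
```

```bash
python3 st.py
```

```text
t 15.0333 tip-head e,y,n mm [-1.4401 -1.0252 -7.822 ] F e,y,n [-1.2728  2.0275  6.7469] torque n 0.2117714811713005 w 0.16736763214705336 50.021982192993164
tilt deg 0.12399349407887669 yaw deg -150.65498303613353 j [ 1.1054  0.4358 -0.7871  2.2565  0.7541  0.1176 -1.328 ]
```

>>> jog_arm(
  motion=[
    [[0,-0.0001,0,0,0,0.06,1],[0,-0.0002,0,0,0,0.12,1],[0,-0.0002,0,0,0,0.12,1]],
  ],
)

```text
clock: 15.28
position: [0.5052, -0.22, 0.1073]
ee_rot: [2.883, 0.605, 0.772]
force: [-5.2, 1.8, 6.0]
width: 0.177
gripper_force: 50.1
```

```bash
python3 st.py
```

```text
t 15.2833 tip-head e,y,n mm [-1.5896 -0.7695 -7.8085] F e,y,n [-1.4768  1.9002  7.7579] torque n 0.31592312554484736 w 0.17741513537427614 50.06856322288513
tilt deg 0.1263232733211794 yaw deg -157.4337824448634 j [ 1.1056  0.4358 -0.7878  2.257   0.7585  0.1176 -1.451 ]
```

The torque has climbed to 0.32 N m with no further sinking, so the screw is on its hard stop. I'll ease off and withdraw along the axis.

>>> jog_arm(
  motion=[
    [[0,0.0002,-0.0003,0,0,-0.08,1],[0,0.0003,-0.0006,0,0,-0.16,1],[0,0.0003,-0.004,0,0,-0.16,1],[0,0.0003,-0.01,0,0,-0.16,1],[0,0.0003,-0.02,0,0,-0.16,1],[0,0.0003,-0.05,0,0,-0.16,1],[0,0.0003,-0.08,0,0,-0.16,1],[0,0.0003,-0.1,0,0,-0.16,1],[0,0.0003,-0.1,0,0,-0.16,1]],
  ],
)

```text
clock: 16.03
position: [0.4551, -0.2214, 0.1951]
ee_rot: [2.793, 0.821, 0.751]
force: [-0.7, -0.6, -1.5]
width: 0.175
gripper_force: 50.0
```

```bash
python3 st.py; python3 - <<'E'
from h import *
s=observe();print(s["position"],s["ee_rot"])
print(rel([.4334,.0783,.23],tool([0,0,-1],[1,.0155,0])))
E
```

```text
t 16.0333 tip-head e,y,n mm [-1.0233 -1.0275 93.1973] F e,y,n [-1.4039 -0.5639 -0.9349] torque n -0.0130468893968261 w 0.17477421465377266 49.98964190483093
tilt deg 0.06563120739702862 yaw deg -148.3842654618558 j [ 1.6289  0.33   -1.264   2.2217  0.2423  0.3472 -0.7494]
[ 0.4551355  -0.22136705  0.19505667] [2.79259864 0.82113475 0.7514655 ]
[ 0.1605 -0.2535 -0.038   0.1425 -0.5099  0.5436]
```

>>> jog_arm(
  motion=[
    [[0.018,-0.028,-0.004,0.016,-0.057,0.06,1],[0.036,-0.056,-0.008,0.032,-0.113,0.121,1],[0.054,-0.084,-0.013,0.047,-0.17,0.181,1],[0.071,-0.113,-0.017,0.063,-0.227,0.242,1],[0.089,-0.141,-0.021,0.079,-0.283,0.302,1],[0.107,-0.169,-0.025,0.095,-0.34,0.362,1],[0.125,-0.197,-0.03,0.111,-0.397,0.423,1],[0.143,-0.225,-0.034,0.127,-0.453,0.483,1],[0.1605,-0.2535,-0.038,0.1425,-0.51,0.5436,1],[0.1605,-0.2535,-0.038,0.1425,-0.51,0.5436,1]],
  ],
)

```text
clock: 16.87
position: [0.434, 0.0866, 0.2299]
ee_rot: [-3.136, -0.033, 0.004]
force: [1.7, 0.2, -0.5]
width: 0.17
gripper_force: 50.0
```

```bash
python3 - <<'E'
from h import *
s=observe();print(s["position"],s["ee_rot"],s["joints"],s["force"])
print(rel([.4334,.0783,.135],tool([0,0,-1],[1,.0155,0])))
E
```

```text
[0.43404315 0.08656815 0.22989503] [-3.13613645 -0.03288915  0.00390119] [ 0.56344507  0.29701425 -1.05503072  1.92779646  0.28595954  1.08124624
 -2.1593334 ] [ 1.66786515  0.23469447 -0.53833136]
[-0.0006  0.0088  0.0949 -0.0053  0.0024  0.0055]
```

>>> jog_arm(
  motion=[
    [[-0.0006,0.0088,0.03,-0.005,0.0024,0.0055,1],[-0.0006,0.0088,0.07,-0.005,0.0024,0.0055,1],[-0.0006,0.0088,0.1,-0.005,0.0024,0.0055,1],[-0.0006,0.0088,0.11,-0.005,0.0024,0.0055,1],[-0.0006,0.0088,0.11,-0.005,0.0024,0.0055,1],[-0.0006,0.0088,0.11,-0.005,0.0024,0.0055,1]],
  ],
)

```text
clock: 17.37
position: [0.4333, 0.0697, 0.1192]
ee_rot: [3.136, 0.018, 0.002]
force: [-0.2, -0.0, -0.3]
width: 0.171
gripper_force: 50.0
```

```bash
python3 - <<'E'
from h import *
s=observe();print(s["position"],s["ee_rot"],s["force"])
print(rel([.4334,.0783,.075],tool([0,0,-1],[1,.0155,0])))
p=np.array(s["position"])
a=cv2.cvtColor(get_image("scene"),cv2.COLOR_RGB2GRAY)
for n in("scene",):
  print([(r["p"],r["pixel"]) for r in silhouettes("driver",n)])
  print("tip",proj(n,p+[.002,0,-.0557]))
E
```

```text
[0.43325876 0.06973806 0.119238  ] [3.13566866e+00 1.78704823e-02 1.86892035e-03] [-0.15896207 -0.04314736 -0.34970596]
[ 0.0002 -0.0088  0.0442  0.0059 -0.0011 -0.0041]
[(0.62, [281.8, 214.3]), (0.2, [328.8, 175.4])]
tip [[278.56342605 228.1187789 ]]
```

>>> jog_arm(
  motion=[
    [[0.0002,-0.0088,0,0.0059,-0.001,-0.004,1],[0.0002,-0.0088,0,0.0059,-0.001,-0.004,1],[0.0002,-0.0088,0,0.0059,-0.001,-0.004,1],[0.0002,-0.0088,0.008,0.0059,-0.001,-0.004,1],[0.0002,-0.0088,0.016,0.0059,-0.001,-0.004,1],[0.0002,-0.0088,0.024,0.0059,-0.001,-0.004,1],[0.0002,-0.0088,0.024,0.0059,-0.001,-0.004,1]],
  ],
)

```text
clock: 18.05
position: [0.432, 0.0773, 0.0925]
ee_rot: [3.14, 0.023, -0.004]
force: [-0.5, -0.0, -0.8]
width: 0.17
gripper_force: 50.0
```

```bash
python3 - <<'E'
from h import *
s=observe();print(s["position"],s["ee_rot"],s["force"],s["ft_torque"])
print(rel([.4334,.0783,.0617],tool([0,0,-1],[1,.0155,0])))
E
```

```text
[0.4320414  0.07729605 0.09251712] [ 3.13997393  0.02334475 -0.00384192] [-0.53052902 -0.00624106 -0.81220521] [-0.00151213  0.0824817   0.03171029]
[ 0.0014 -0.001   0.0308  0.0015  0.0025 -0.0006]
```

>>> jog_arm(
  motion=[
    [[0.0014,-0.001,0.008,0.0015,0.0025,0,1],[0.0014,-0.001,0.016,0.0015,0.0025,0,1],[0.0014,-0.001,0.023,0.0015,0.0025,0,1],[0.0014,-0.001,0.027,0.0015,0.0025,0,1],[0.0014,-0.001,0.029,0.0015,0.0025,0,1],[0.0014,-0.001,0.0305,0.0015,0.0025,0,1],[0.0014,-0.001,0.031,0.0015,0.0025,0,1],[0.0014,-0.001,0.031,0.0015,0.0025,0,1]],
  ],
)

```text
clock: 18.72
position: [0.4347, 0.0789, 0.0634]
ee_rot: [-3.141, -0.023, -0.005]
force: [-0.0, 0.7, -1.2]
width: 0.169
gripper_force: 50.0
```

```bash
python3 - <<'E'
from h import *
s=observe();print(s["position"],s["ee_rot"],s["force"],s["ft_torque"])
E
```

```text
[0.43471743 0.07891368 0.06344563] [-3.14096331 -0.02335885 -0.0048267 ] [-0.04289969  0.65259682 -1.24481799] [-0.01155679  0.03991139 -0.02021939]
```

>>> jog_arm(
  motion=[
    [[-0.001,0.0005,0.001,0,0,0,1],[-0.001,0.0005,0.002,0,0,0,1],[-0.001,0.0005,0.0025,0,0,0,1],[-0.001,0.0005,0.0025,0,0,0,1]],
  ],
)

```text
clock: 19.05
position: [0.4337, 0.0783, 0.0616]
ee_rot: [3.141, 0.023, 0.006]
force: [-4.0, -1.6, 12.4]
width: 0.17
gripper_force: 50.0
```

>>> jog_arm(
  motion=[
    [[0,0,-0.0005,0,0,0,-0.2],[0,0,-0.0005,0,0,0,-0.2],[0,0,-0.0005,0,0,0,-0.2],[0,0,-0.0005,0,0,0,-0.2],[0,0,-0.0005,0,0,0,-0.2],[0,0,-0.0005,0,0,0,-0.2]],
  ],
)

```text
clock: 19.55
position: [0.4336, 0.0783, 0.0613]
ee_rot: [-3.141, -0.023, -0.004]
force: [0.4, -0.2, 0.3]
width: 0.553
gripper_force: 0.0
```

>>> jog_arm(
  motion=[
    [[0,0,-0.02,0,0,0,-0.2],[0,0,-0.05,0,0,0,-0.2],[0,0,-0.09,0,0,0,-0.2],[0,0,-0.13,0,0,0,-0.2],[-0.02,0.03,-0.15,0,0,0,-0.2],[-0.03,0.06,-0.15,0,0,0,-0.2],[-0.04,0.1,-0.16,0,0,0,-0.2],[-0.04,0.14,-0.16,0,0,0,-0.2],[-0.04,0.18,-0.16,0,0,0,-0.2],[-0.04,0.18,-0.16,0,0,0,-0.2]],
  ],
)

```text
clock: 20.38
position: [0.395, -0.1103, 0.2208]
ee_rot: [3.14, 0.007, 0.003]
force: [0.7, -0.3, -0.9]
width: 0.601
gripper_force: 0.0
```

```bash
python3 - <<'E'
from fit import *
s=observe();print(s["position"],s["force"],s["width"],s["clock"])
b=get_image("top");a=get_image("scene")
for n in("scene","top"):
  for q in("driver","door","screw","fuse_box","tape_roll","marker","screwdriver"): print(n,q,[(np.round(r["pixel"]),round(r["p"],2),int(r["mask"].sum())) for r in silhouettes(q,n)][:3])
im=b[205:260,230:260].max(2); r,c=np.nonzero(im<60); P=np.c_[c+230,r+205]; print("top black",P.mean(0),P.min(0),P.max(0),len(P))
g=cv2.cvtColor(a,cv2.COLOR_RGB2GRAY); print(g[158:173,334:350])
m=mask("driver","scene",(276,229)); r,c=np.nonzero(m) if m is not None else ([0],[0]); print(np.mean(c),np.mean(r),len(r))
E
```

```text
[ 0.3955 -0.1038  0.221 ] [ 0.9261  0.4767 -0.2369] 0.6016007934409162 20.4833
scene driver [(array([273., 229.]), 0.58, 322), (array([278., 209.]), 0.52, 127)]
scene door [(array([331., 160.]), 0.67, 445), (array([319., 169.]), 0.18, 2721)]
scene screw [(array([339., 167.]), 0.44, 54)]
scene fuse_box [(array([378., 207.]), 0.84, 256)]
scene tape_roll [(array([180., 305.]), 0.73, 668)]
scene marker [(array([223., 190.]), 0.47, 155), (array([340., 165.]), 0.45, 61)]
scene screwdriver [(array([249., 298.]), 0.73, 296)]
top driver [(array([263., 200.]), 0.75, 312), (array([242., 231.]), 0.73, 199)]
top door [(array([371., 178.]), 0.97, 668)]
top screw []
top fuse_box []
top tape_roll [(array([136., 231.]), 0.62, 461)]
top marker [(array([246., 129.]), 0.7, 218)]
top screwdriver [(array([188., 265.]), 0.67, 179)]
top black [242.4497 229.8995] [238 215] [257 245] 189
[[148 147 147 148 148 147 145 140 141 150 113 112 118 117 124 127]
 [149 147 149 147 147 149 147 155 172 176 161 120 102 116 129 125]
 [147 151 147 145 146 146 145 143 149 162 173 165 141 113 120 125]
 [148 148 148 149 145 157 176 169 150 127 127 167 179 175 128 113]
 [150 150 152 144 141 191 210 206 200 184 169 166 167 167 170 162]
 [149 151 146 122 125 181 191 218 214 205 177 158 162 170 195 205]
 [149 161 140  85 141 118  56  81 137 180 177 161 141 164 167 192]
 [152 149 111  62 149 204 165 143  51  65 135 182 164 166 165 133]
 [159 141  84  78 114 180 220 215 215 202 182 178 144 163 172 184]
 [133  61  69  68  66 110 180 223 217 217 203 161 143 141 156 171]
 [152  66  82  92  74  55  61  89  97  93 111 109  80 124 145 169]
 [126 141  69  80  98  97  72  70  69  62  85 161 196 168 160 152]
 [ 99 143  63  73  73  73  84  82  97 168 202 171 166 167 175 191]
 [ 92 113 183 144  69  65  91 148 172 167 166 165 164 164 165 149]
 [150  77 112  71  65 122 177 169 165 164 163 162 162 162 160 163]]
276.3354037267081 226.50931677018633 322
```

>>> jog_arm(
  motion=[
    [[-0.015,0.035,0,0,0,0,-0.2],[-0.03,0.07,0,0,0,0,-0.2],[-0.045,0.105,0,0,0,0,-0.2],[-0.06,0.14,0,0,0,0,-0.2],[-0.075,0.175,0,0,0,0,-0.2],[-0.09,0.21,0,0,0,0,-0.2],[-0.105,0.245,0,0,0,0,-0.2],[-0.12,0.28,0,0,0,0,-0.2],[-0.135,0.315,0,0,0,0,-0.2],[-0.15,0.35,0,0,0,0,-0.2]],
  ],
)

```text
clock: 22.17
position: [0.2498, -0.4563, 0.2205]
ee_rot: [-3.141, -0.022, -0.004]
force: [0.4, 0.0, 0.5]
width: 0.595
gripper_force: 0.0
```

```bash
python3 - <<'E'
from fit import *
s=observe();print(s["position"],s["force"],s["joints"])
b=get_image("top");a=get_image("scene")
for n,im,f in(("scene",a,"s1"),("top",b,"t1")):
  print(n,"driver",[(np.round(r["pixel"]),round(r["p"],2),int(r["mask"].sum())) for r in silhouettes("driver",n)][:3])
  o=cv2.resize(cv2.imread(f"pics/{f}.png"),(512,384),interpolation=cv2.INTER_AREA)
  d=cv2.GaussianBlur(cv2.absdiff(o,im[:,:,::-1]),(3,3),0).max(2)>45
  k,_,st,ce=cv2.connectedComponentsWithStats(d.astype(np.uint8))
  print([(list(x[:4]),int(x[4])) for x in st[1:] if x[4]>12])
# slot angle now, head ~2.2 mm lower
P0=HEAD-N*.0022; best={}
S=np.linspace(-.016,.016,129);X,Y=np.meshgrid(S[::-1],S[::-1])
for n,im in(("scene",a),("top",b)):
    g=cv2.cvtColor(im,cv2.COLOR_RGB2GRAY).astype(np.float32)
    q=proj(n,np.reshape([[P0+E*u+Yt*t for t in S[::-1]] for u in S[::-1]],(-1,3))).reshape(129,129,2).astype(np.float32)
    w=cv2.remap(g,q[...,0],q[...,1],cv2.INTER_CUBIC); L=[]
    for cx in np.arange(-.003,.0031,.001):
     for cy in np.arange(-.003,.0031,.001):
      for dg in range(-90,90,5):
        t=np.radians(dg);du=(Y-cy)*np.cos(t)+(X-cx)*np.sin(t);dv=-(Y-cy)*np.sin(t)+(X-cx)*np.cos(t)
        i=(np.abs(du)<.008)&(np.abs(dv)<.0023);r=(np.hypot(du,dv)<.0108)&~i
        L.append((w[r].mean()-w[i].mean()-.3*w[r].std(),cx,cy,dg))
    print(n,sorted(L)[-3:])
E
```

```text
[ 0.2468 -0.4604  0.2196] [-0.1503  0.39   -1.1507] [ 1.5983  0.3939 -0.8233  1.7832  0.3194  1.1028 -0.898 ]
scene driver [(array([272., 225.]), 0.85, 354)]
[([np.int32(490), np.int32(97), np.int32(22), np.int32(48)], 593), ([np.int32(322), np.int32(124), np.int32(23), np.int32(22)], 187), ([np.int32(318), np.int32(145), np.int32(29), np.int32(28)], 300), ([np.int32(310), np.int32(153), np.int32(8), np.int32(6)], 28), ([np.int32(419), np.int32(188), np.int32(42), np.int32(28)], 557), ([np.int32(227), np.int32(200), np.int32(42), np.int32(29)], 283), ([np.int32(382), np.int32(201), np.int32(4), np.int32(4)], 15), ([np.int32(404), np.int32(203), np.int32(12), np.int32(4)], 26), ([np.int32(372), np.int32(206), np.int32(6), np.int32(3)], 13), ([np.int32(328), np.int32(207), np.int32(72), np.int32(20)], 590), ([np.int32(255), np.int32(208), np.int32(10), np.int32(7)], 31), ([np.int32(279), np.int32(210), np.int32(5), np.int32(6)], 22), ([np.int32(398), np.int32(217), np.int32(9), np.int32(6)], 28), ([np.int32(303), np.int32(223), np.int32(4), np.int32(5)], 14), ([np.int32(281), np.int32(
[... 1620 characters left out ...]
np.int32(7)], 49), ([np.int32(333), np.int32(284), np.int32(27), np.int32(5)], 84), ([np.int32(502), np.int32(322), np.int32(10), np.int32(42)], 193), ([np.int32(210), np.int32(352), np.int32(17), np.int32(7)], 36), ([np.int32(233), np.int32(365), np.int32(8), np.int32(4)], 18)]
scene [(np.float32(76.88619), np.float64(-0.003), np.float64(0.001), 45), (np.float32(78.936485), np.float64(-0.003), np.float64(0.001), 55), (np.float32(80.03222), np.float64(-0.003), np.float64(0.001), 50)]
top [(np.float32(20.753279), np.float64(-0.001), np.float64(-0.001), 45), (np.float32(20.805916), np.float64(-0.001), np.float64(-0.001), 55), (np.float32(21.164875), np.float64(-0.001), np.float64(-0.001), 50)]
```

```bash
python3 - <<'E'
from fit import *
b=get_image("top");a=get_image("scene")
def asc(im,x0,x1,y0,y1):
    g=cv2.cvtColor(im,cv2.COLOR_RGB2GRAY)
    for r in range(y0,y1,1): print(r,"".join(" .:-=+*#%@"[min(9,int(v)//26)] for v in g[r,x0:x1]))
for n,im,f,bx in(("top",b,"t1",(218,280,174,216)),("scene",a,"s1",(222,285,178,235))):
    o=cv2.resize(cv2.imread(f"pics/{f}.png"),(512,384),interpolation=cv2.INTER_AREA)[:,:,::-1]
    print(n,"then");asc(o,*bx);print(n,"now");asc(im,*bx)
E
```

```text
top then
174 **************************************************************
175 **************************************************************
176 *****************************++++++***************************
177 *********************++++++++======+**************************
178 ********************++====++===--=+***************************
179 *******************++============+***##*********+++***********
180 ******************++============+************++++++***********
181 ******************++===========++******++++++++++****#********
182 ******************++===========+****+++++++++++****####*******
183 ****************+++============+**+++++=++++*****######*******
184 **************++++=============++++===++++****#########*******
185 ***********+++++===============+++===+++****###########*******
186 *********+++++====================++++****###########*********
187 *******++++===========+++++===++=+++****###########***********
188 ******+++==========+++++++++++++++****###########*************
189 *****+++=========+++++***++++++++***###########***************
190 ******+========
[... 11617 characters left out ...]
#%###=.....:.:.....:
225 ###########################################%%#===:.....::.:..:=
226 ##########################################%#+===+=:....::.:...:
227 ########################################%#======++=:.....:::...
228 ######################################%%#=::-+====:.......::...
229 #####################################%#=:::---==-.:............
230 ###################################%#=:::----:-=..:.........:..
231 ##################################%#=::--------:..............:
232 ##################################+-::---------:..............:
233 ##################################+-=----------:...............
234 ##################################+:==---------:.....:.:.......
```

The white look-alike is lying where my second crop already showed it, before the arm first moved. It toppled by itself and I haven't touched it. The driver is seated and the screw is on its stop with the slot turned about 125°, so I'm handing in.

```bash
python3 -c "
from cell import *
print(sign_off())"
```

```text
the job is handed in; nothing more can be done
None
```

The battery door is shut, its screw is turned in to the hard stop, and the driver is back in its hole on its flange; handed in at about 22 s, though wrist joint 6 read 0.1174–0.118 rad while screwing, just under its 0.12 limit, and the white look-alike toppled by itself before the arm moved, so I left it lying.

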